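# Load a polished block under the microscope objective

### The arm

A 6-joint arm with a two-finger parallel gripper is mounted at the origin on the work surface. World frame = base frame: x ahead of the robot, y to its left, z up, the work surface at z = 0. Lengths are in m, angles in degrees, forces in N, time in s.
With the tool pointing down it reaches from about 0.375 to 0.9 m from the base axis. Payload 3.1 kg.
Tool frame: the origin (TCP) lies between the finger pads; the fingertips stand 22 mm ahead of it and the grasp point (between the pads) lies 3 mm ahead of it (bot.tip_extent is the distance from the TCP to the fingertips, in m); y points along the fingers, z is the direction in which the jaws open and shut, and the axes are right-handed (so a half turn about y gives the same grasp; the last joint's range is limited). The gripper opens to 87 mm and grips with 3 to 60 N. Pads are 19 mm wide; open, the fingers measure 117 mm over their backs; the gripper's body (75 mm by 190 mm) begins 51 mm behind the grasp point.
Start: joints at [-76.69, 30.224, 82.088, -0, 67.689, -10.227], TCP at [0.25, -0.573, 0.208] pointing down, gripper open.
Joint ranges: [-176.69, 176.69], [-43.24, 126.21], [12.49, 139.97], [-82, 262], [0, 151.66], [-163.58, 163.58]. Speed limits (degrees/s): [159.86, 159.86, 180, 180, 180, 180].

### API

Orientations are given as a 3x3 rotation matrix whose columns are the frame's x, y, z axes.
In Python, from rig import bot, eyes, models gives the robot as it stands. The module is installed in compiled form; this text tells all that it offers.
- The arm moves only by the tool arm_command, never from a script. Its arguments are lists of equal length, an entry for each row: "translation": the shift along the tool's x, y, z each as a share of 0.08 m, from -1 to 1, a list of three; "rotation": the turn, a rotation vector about the tool's x, y, z each as a share of 60 degrees, from -1 to 1, a list of three; "grip": the closure, from -1 (fully open) to 1 (shut), so that 0 is half open. In form: {"translation": [[x, y, z], ...], "rotation": [[rx, ry, rz], ...], "grip": [grip, ...]}. A call has 1 to 5 rows; each row is the pose to reach, as a shift and turn from the pose commanded when the call began, along the tool's axes at that moment; what a row does not reach only later rows make up. A row lasts 1/10 s, in which the tool goes at most 50 mm and 8.59 degrees, less where a joint would pass 70% of its speed; a pose out of reach is approached as far as the arm can. A call with a number of a shift or a turn outside -1 to 1 is refused whole. A call with a gripper value outside its range is refused whole. The fingers move at their own pace and stop on an object; the grip force is fixed at half the most. Time passes only in rows, so rows that repeat a pose let the fingers close. It gives the time, the measured TCP pose, the force and the opening at its end, in the units of the state.
- bot.read_state(): the state, without advancing time (a new reading comes with each control period).
- eyes.capture(name): name is "scene" or "top" or "wrist"; returns a dict with "image" (384x512x3 uint8, blue, green, red), "mtx" (3x3 intrinsics, pixels), "rvec" (rotation vector, rad) and "tvec" (3), from world to camera coordinates, as OpenCV has them; the wrist camera has in their place "hand_eye" (4x4, takes a point from camera to tool coordinates, whose origin is the TCP and whose axes are the tool frame's). Camera axes: x right, y down, z forward; pixel columns grow to the right and rows downward; lengths in m; the calibration is good to about 2 mm. A picture is of the moment at which its call begins: read the wrist's pose just before it. There is no depth.
- bot.hand_in(): hands the job in, once; it reports no verdict.
Trained networks look in the newest picture that a camera, given by its name, has taken for a name from the list of things; names that differ only in an ending like _2 or _b are one class to them, and where a whole thing is asked for, a point or a joint stands for the part that bears it (a point fixed in the world has none). Each returns a list of dicts, best first, with "conf" (0 to 1); they miss things now and then, are a little off and sometimes report something else, mostly with a low value. They report only what shows in the picture. A call takes as long as a camera call. They do not tell look-alikes from the thing itself.
- models.recognise(camera, thing): "extent" ([left, top, right, bottom] as shares, 0 to 1, of the picture: columns of its width, rows of its height, round what is visible of it).
- models.spot_point(camera, thing): "point" ([column, row] as shares, 0 to 1, of the picture: columns of its width, rows of its height: a listed point, or the origin of a listed thing).
The state is a dict: "time_s": time; "joint_positions": joint angles; "qvel": joint speeds; "tau": joint torques, N m; "position": TCP position; "tcp_rot": TCP orientation; "force": force on the tool from outside, world axes, zero at the start; "moment": the same for the moment, N m; "opening": opening from 0.0 (shut) to 1.0 (fully open).
Only numpy, scipy, OpenCV 4.12 (cv2) and the standard library are available. Lean on these libraries where they do the work, as an engineer would, in place of code of your own. Each camera call takes 0.05 s, during which the arm holds its last target. There are 200 camera calls.

### The job

Load the carrier with the round block into the microscope: take it out of the tray, lay it flat in the open mouth of the specimen holder on the stage, and slide it along under the objective until it is fully home against the end stop and the sprung finger has dropped in behind it. Feel for the stop rather than ramming it, never bump the objectives, and leave the other carrier, the jar and the calculator where they are.

Things in the scene. Friction and masses are not known exactly. Their poses are not given: they have to be found in the camera images.
- carrier: The carrier to load, loose, 80 to 150 g: aluminium plate 100 (its x) by 50 (its y) by 6 mm, corners rounded 8 mm. In its middle a dark ROUND resin block, 30 mm diameter, 6 to 28 mm above the underside: grasp it there. Its two ends are alike: it may go in either way round. Origin: centre of the underside, z up.
- rib (a point): On the carrier, at one of its two upright finger ribs, one across each end, for pushing it: 8 mm thick (42 to 50 mm from the middle along x), 30 mm wide, 6 to 20 mm above the underside. This point: middle of the outer face of the rib at the -x end, 13 mm above the underside; the other rib is its mirror image.
- other_carrier: Bystander in the same tray: the same plate and ribs, but its block of the same dark resin and height is SQUARE, 28 by 28 mm. Which carrier lies on which side varies. Origin: centre of the underside. Leave it (15 mm at most).
- tray: Grey sample tray, fixed, 150 (x) by 200 (y) mm, floor top 4 mm above the desk, rim 10 mm high. The carriers lie side by side along its y, their long sides about along its x, 80 mm or more from middle to middle. Origin: centre of the underside.
- microscope: Upright microscope, fixed, flank to the robot. Origin: on the desk below the optical axis; x across the stage away from the robot, y to the stand. Dark stage plate: top at z 165 mm, x -165 to 100, y -85 to 85 mm. Limb and head above: 84 mm wide (x -42 to 42), y -65 to 245, z 270 to 444 mm; eyepieces in the same width to y -160, above z 400. Stand at y above 135; base 190 mm wide (x), 55 mm high.
- lens (a point): Front of the working objective, pointing down on the optical axis, 32 mm above the stage: a carrier lying flat (block top 28 mm) passes 4 mm beneath. It is 18 mm across at the front, 31 mm from 13 mm higher on, 45 mm long. Axes as the microscope's. Besides bars and rails, only the holder's slide (10 mm high, y 51 to 65 mm) and outer rail (7 mm high, y -64 to -72) stand on the stage.
- nosepiece: Turret with its four objectives, fixed: 88 mm across, centred 26 mm from the optical axis towards the stand, underside 45 mm above the lens front; the three idle objectives splay outward, towards the stand and the sides. Over 2 N on it from anything is a bump. Origin at lens, axes as the microscope's.
- holder: Specimen holder. Its slide is fixed (this origin: stage top, on the optical axis; axes as the microscope's), but its U-shaped frame, 7 mm high and open to the robot, stands anywhere from 16 mm short of to 2 mm beyond the axis along x; NOT reported. In mm from the frame's own middle: back bar, guiding face y = 25, x -133 to 62; end bar, stop face x = 50. Over 25 N from the carrier fails.
- mouth (a point): The open end of the holder: point on the stage top, fixed, 135 mm from the optical axis on the robot's side, y = 0. A carrier laid with its middle here, 3 mm towards -y, long sides along x, lies clear whatever the frame's place; its outer end overhangs the stage, harmlessly. In the frame's own mm again, front rail: face y = -29 from x = -71 on (gap 54 wide), flaring to y = -50 at x = -140.
- finger (a joint): Sprung finger in the front rail, rad, grows as it is pushed outward (-y): 0 at rest, 0.11 while the carrier's side passes its tip, 0.035 once the carrier is home (under 0.07 within 1 mm): the tip has dropped behind its rounded outer corner and presses it (2 N) against back bar and stop. Sliding in takes 1 to 8 N; at the stop the push rises steeply.
- jar: Small closed glass jar, 42 mm diameter, 55 mm high, bystander (15 mm at most). Origin: centre of the underside.
- calculator: Grey desk calculator, 75 by 135 by 14 mm, bystander (15 mm at most). Origin: centre of the underside.
There are look-alikes about, which are no part of the job. Leave any brown, purple or turquoise look-alike of the carrier alone.

How it is judged:
By the outcome, as a careful person would: the job done as asked, in the order asked, and still so for the second after the job is handed in, with the robot touching nothing.
It also fails if it takes over 58 s, if anything falls off the work surface, if the arm or the gripper's body presses on something with over 40 N, if the wrist force passes 120 N, or if a joint passes its speed limit or range.

## Working session

There is one attempt and no reset: what is moved stays moved. The work goes in short steps, Python scripts to look and compute and a tool call to move; the robot and the scene stay as the last step left them, time stands still between calls to the robot, and variables do not carry over. Pictures are saved under pics/ and viewed, about 8 in all and at most 12, crops included, and the job is handed in when it is done.

Besides the shell and the picture viewer there is one more tool, called after "Call:" as name(argument=value, ...), one argument or row to a line, values as JSON. arm_command: Moves the arm, as the interface text tells. Shift numbers are shares of 0.08 m and turn numbers shares of 60 degrees, none past 1 either way. Its arguments: {"type":"object","properties":{"translation":{"type":"array"},"rotation":{"type":"array"},"grip":{"type":"array"}},"required":["translation","rotation","grip"]}

```bash
mkdir -p pics; cat > h.py <<'E'
import numpy as np, cv2
from rig import bot, eyes, models
def cap(n):
    c=eyes.capture(n); return c
def ray(c,px,st=None):
    K=np.array(c['mtx'],float)
    d=np.linalg.inv(K)@np.array([px[0],px[1],1.])
    if 'rvec' in c:
        R,_=cv2.Rodrigues(np.array(c['rvec'],float)); t=np.array(c['tvec'],float).ravel()
        return -R.T@t, R.T@d
    H=np.array(c['hand_eye']); Rw=np.array(st['tcp_rot']); p=np.array(st['position'])
    return p+Rw@H[:3,3], Rw@(H[:3,:3]@d)
def onz(c,px,z,st=None):
    o,d=ray(c,px,st); return o+d*(z-o[2])/d[2]
def proj(c,P,st=None):
    K=np.array(c['mtx'],float)
    if 'rvec' in c:
        return cv2.projectPoints(np.array(P,float).reshape(-1,3),np.array(c['rvec'],float),np.array(c['tvec'],float),K,None)[0].reshape(-1,2)
    H=np.array(c['hand_eye']); T=np.eye(4);T[:3,:3]=st['tcp_rot'];T[:3,3]=st['position']
    M=np.linalg.inv(T@H); q=(M[:3,:3]@np.array(P,float).reshape(-1,3).T+M[:3,3:]).T@K.T
    return q[:,:2]/q[:,2:]
E
python3 - <<'E'
from h import *
s=bot.read_state(); print({k:np.round(s[k],3).tolist() for k in ('time_s','position','tcp_rot','force','opening')})
ims=[]
for n in('scene','top'):
    c=cap(n); ims.append(c['image'])
    R,_=cv2.Rodrigues(np.array(c['rvec'],float)); print(n,'cam',np.round(-R.T@np.array(c['tvec']).ravel(),3))
    for t in('carrier','other_carrier','tray','microscope','lens','mouth','holder','jar','calculator','finger','nosepiece'):
        r=models.spot_point(n,t)[:3]
        print(t,[(round(x['conf'],2),np.round(np.array(x['point'])*[512,384],1).tolist(), np.round(onz(c,np.array(x['point'])*[512,384],{'carrier':.004,'other_carrier':.004,'lens':.197,'mouth':.165,'holder':.165,'finger':.168,'nosepiece':.197}.get(t,0)),3).tolist()) for x in r])
cv2.imwrite('pics/a.png',cv2.resize(ims[0],(800,600)));cv2.imwrite('pics/b.png',cv2.resize(ims[1],(800,600)))
E
```

```text
{'time_s': 0.0, 'position': [0.249, -0.572, 0.207], 'tcp_rot': [[-0.917, -0.001, 0.399], [-0.399, 0.002, -0.917], [-0.0, -1.0, -0.002]], 'force': [-0.202, -0.783, 0.475], 'opening': 0.995}
scene cam [ 0.82  -0.424  0.884]
carrier [(0.98, [119.0, 263.2], [0.394, -0.488, 0.004]), (0.9, [193.0, 251.8], [0.492, -0.333, 0.004]), (0.84, [147.8, 193.0], [0.277, -0.324, 0.004])]
other_carrier [(0.89, [215.0, 225.2], [0.472, -0.247, 0.004]), (0.47, [269.1, 311.7], [0.725, -0.29, 0.004])]
tray [(0.62, [204.7, 237.7], [0.48, -0.288, 0.0])]
microscope [(0.77, [363.4, 204.8], [0.689, 0.089, 0.0])]
lens [(0.18, [381.5, 178.8], [0.703, 0.052, 0.197])]
mouth [(0.73, [345.9, 136.6], [0.565, 0.103, 0.165])]
holder [(0.88, [380.1, 177.1], [0.693, 0.075, 0.165])]
jar [(0.59, [312.9, 260.8], [0.707, -0.125, 0.0])]
calculator [(0.58, [270.7, 309.8], [0.724, -0.283, 0.0])]Traceback (most recent call last):
  File "<stdin>", line 8, in <module>
ValueError: it knows: calculator, carrier, holder, jar, lens, microscope, mouth, nosepiece, other_carrier, rib, tray
```

```bash
python3 - <<'E'
from h import *
ims=[cap('scene')['image']]
for n in('top',):
    c=cap(n); ims.append(c['image'])
    R,_=cv2.Rodrigues(np.array(c['rvec'],float)); print(n,'cam',np.round(-R.T@np.array(c['tvec']).ravel(),3))
    for t in('carrier','other_carrier','tray','microscope','lens','mouth','holder','jar','calculator','nosepiece','rib'):
        r=models.spot_point(n,t)[:4]
        print(t,[(round(x['conf'],2),np.round(np.array(x['point'])*[512,384],1).tolist(), np.round(onz(c,np.array(x['point'])*[512,384],{'carrier':.004,'other_carrier':.004,'lens':.197,'mouth':.165,'holder':.165,'rib':.017,'nosepiece':.197}.get(t,0)),3).tolist()) for x in r])
cv2.imwrite('pics/a.png',cv2.resize(ims[0],(800,600)));cv2.imwrite('pics/b.png',cv2.resize(ims[1],(800,600)))
E
```

```text
top cam [ 0.391 -0.174  1.387]
carrier [(0.91, [347.9, 175.7], [0.563, -0.481, 0.004]), (0.77, [350.5, 235.2], [0.37, -0.489, 0.004]), (0.71, [298.9, 194.9], [0.497, -0.322, 0.004]), (0.68, [295.7, 262.2], [0.281, -0.314, 0.004])]
other_carrier [(0.76, [272.6, 206.0], [0.459, -0.237, 0.004])]
tray [(0.91, [286.1, 198.8], [0.484, -0.281, 0.0]), (0.65, [238.7, 128.4], [0.712, -0.122, 0.0]), (0.31, [274.4, 202.3], [0.471, -0.243, 0.0])]
microscope []
lens [(0.3, [302.4, 210.6], [0.438, -0.311, 0.197])]
mouth [(0.81, [162.4, 163.2], [0.568, 0.089, 0.165]), (0.35, [299.4, 197.7], [0.476, -0.306, 0.165])]
holder [(0.57, [167.5, 116.8], [0.704, 0.079, 0.165])]
jar [(0.74, [237.4, 131.5], [0.702, -0.118, 0.0]), (0.7, [289.7, 127.5], [0.719, -0.289, 0.0])]
calculator [(0.73, [287.6, 127.5], [0.719, -0.282, 0.0])]
nosepiece []
rib [(0.73, [315.8, 263.1], [0.28, -0.376, 0.017]), (0.71, [354.1, 217.1], [0.428, -0.498, 0.017]), (0.6, [303.1, 212.2], [0.441, -0.334, 0.017]), (0.6, [364.2, 156.1], [0.626, -0.53, 0.017])]
```

View pics/a.png

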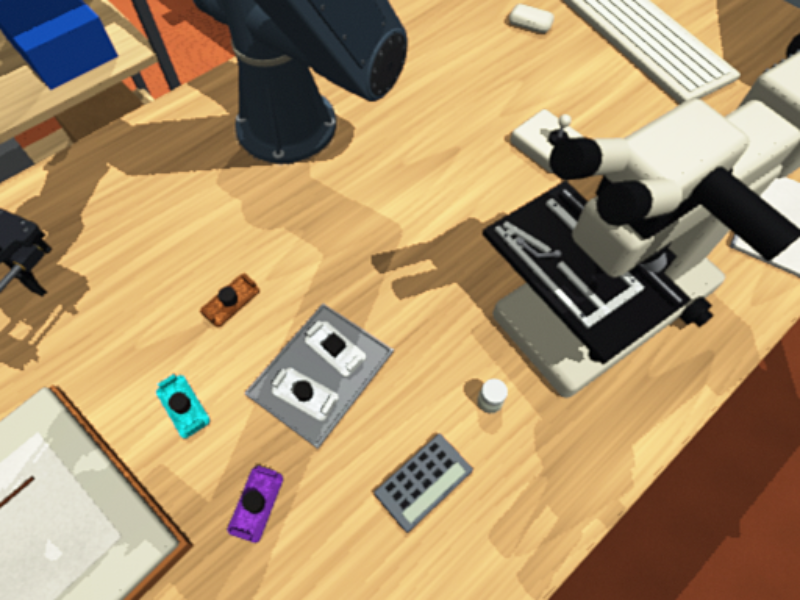

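View pics/b.png

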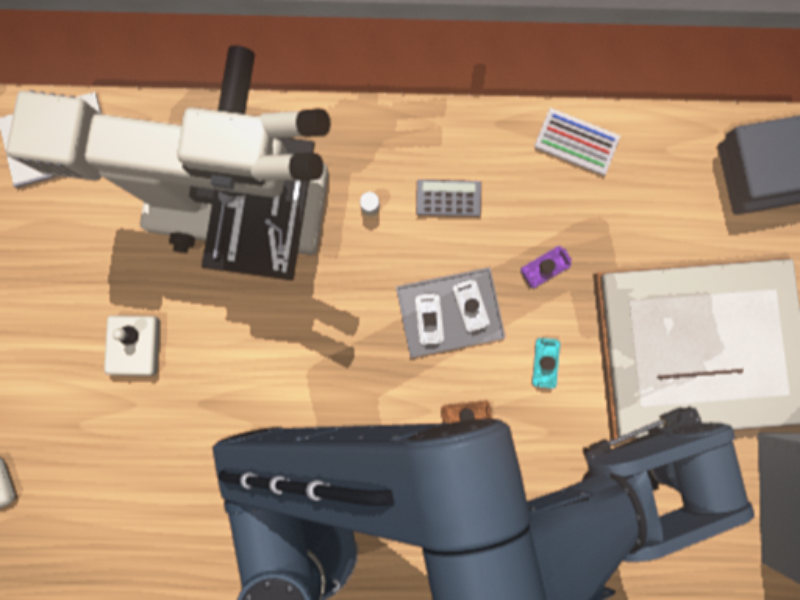

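The target is the white round-block carrier on the -y side of the tray, at about (0.495, -0.325). It shows at (470,305) in the top picture. The square one is at (430,320). The microscope's yaw is roughly -7°. I'll move over the carrier at the present height.

Call:
arm_command(
  translation=[
    [-0.5,0,-0.2],
    [-1,0,-0.4],
    [-1,0,-0.4],
  ],
  rotation=[
    [0,0,0],
    [0,0,0],
    [0,0,0],
  ],
  grip=[0,0,0],
)

```text
time_s: 1.45
position: [0.313, -0.5071, 0.2081]
tcp_rot: [[-0.915, 0.001, 0.403], [-0.403, 0.004, -0.915], [-0.002, -1.0, -0.003]]
force: [0.0, -0.3, 0.2]
opening: 0.814
```

Call:
arm_command(
  translation=[
    [-0.5,0,-0.2],
    [-1,0,-0.4],
    [-1,0,-0.4],
  ],
  rotation=[
    [0,0,0],
    [0,0,0],
    [0,0,0],
  ],
  grip=[0,0,0],
)

```text
time_s: 1.75
position: [0.3732, -0.4466, 0.2083]
tcp_rot: [[-0.915, 0.001, 0.404], [-0.404, 0.002, -0.915], [-0.002, -1.0, -0.002]]
force: [-0.2, 0.5, -0.1]
opening: 0.554
```

Call:
arm_command(
  translation=[
    [-0.5,0,-0.2],
    [-1,0,-0.4],
    [-1,0,-0.4],
  ],
  rotation=[
    [0,0,0],
    [0,0,0],
    [0,0,0],
  ],
  grip=[0,0,0],
)

```text
time_s: 2.05
position: [0.4336, -0.3862, 0.2083]
tcp_rot: [[-0.915, 0.001, 0.404], [-0.404, 0.001, -0.915], [-0.001, -1.0, -0.001]]
force: [-0.8, -0.1, 0.8]
opening: 0.505
```

Call:
arm_command(
  translation=[
    [-0.4,0,-0.2],
    [-0.8,0,-0.4],
    [-0.8,0,-0.4],
    [-0.8,0,-0.4],
  ],
  rotation=[
    [0,0,0],
    [0,0,0],
    [0,0,0],
    [0,0,0],
  ],
  grip=[0,0,0,0],
)

```text
time_s: 2.45
position: [0.477, -0.3351, 0.2083]
tcp_rot: [[-0.916, -0.0, 0.4], [-0.4, -0.001, -0.916], [0.001, -1.0, 0.001]]
force: [0.0, -1.1, 0.1]
opening: 0.497
```

```bash
python3 - <<'E'
from h import *
s=bot.read_state(); c=cap('wrist'); print(s['time_s'],np.round(s['position'],4),s['opening'],np.round(s['force'],2)); print(np.round(c['hand_eye'],3),np.round(c['mtx'],1))
for t,z in(('carrier',.004),('other_carrier',.004),('rib',.017),('tray',0)):
    for x in models.spot_point('wrist',t)[:4]:
        p=np.array(x['point'])*[512,384]; print(t,round(x['conf'],2),p.round(1),onz(c,p,z,s).round(4))
cv2.imwrite('pics/c.png',cv2.resize(c['image'],(800,600)))
E
```

```text
2.45 [ 0.477  -0.3351  0.2083] 0.4966923999618182 [ 0.04 -1.08  0.1 ]
[[ 0.     0.957  0.289 -0.078]
 [ 0.001 -0.289  0.957 -0.176]
 [ 1.     0.    -0.001 -0.001]
 [ 0.     0.     0.     1.   ]] [[275.8   0.  251.3]
 [  0.  275.8 192.4]
 [  0.    0.    1. ]]
carrier 0.92 [382.5 139.2] [ 0.584  -0.4825  0.004 ]
carrier 0.85 [255.  151.2] [ 0.4996 -0.33    0.004 ]
carrier 0.77 [315.3 260.2] [ 0.3821 -0.4846  0.004 ]
rib 0.69 [221.4 292. ] [ 0.2792 -0.3698  0.017 ]
rib 0.68 [421.7 138.3] [ 0.6044 -0.5229  0.017 ]
rib 0.67 [248.6 192.2] [ 0.4456 -0.344   0.017 ]
rib 0.61 [330.3 236.2] [ 0.4318 -0.4801  0.017 ]
tray 0.66 [217.4 148.3] [ 0.4819 -0.2809  0.    ]
```

View pics/c.png

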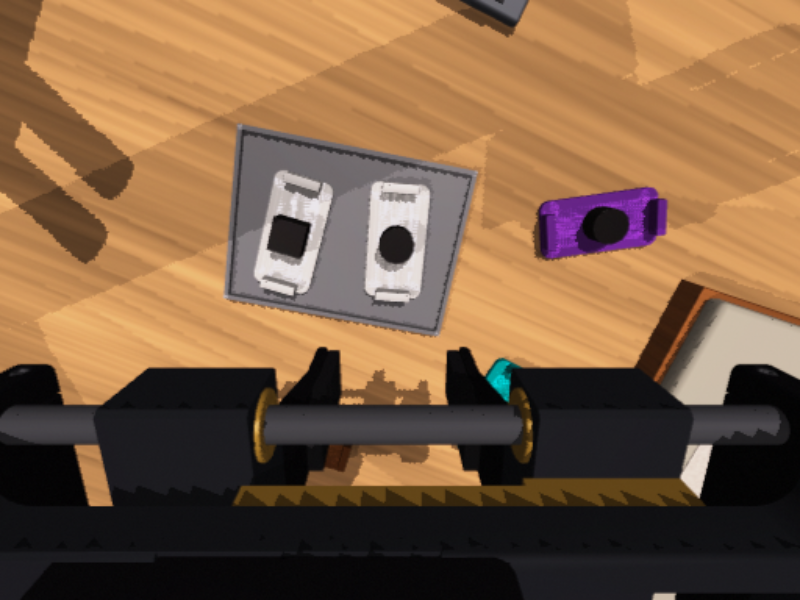

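The wrist picture shows the round carrier at (396,244), almost upright in the view, with the square one left of it at (290,236). I'll measure the yaw and block centre by segmentation.

```bash
cat >> h.py <<'E'
def carrier_pose(c,s,px,zu,r=60,thr=150):
    im=c['image'].astype(int); x0,y0=int(px[0]),int(px[1])
    m=np.zeros(im.shape[:2],np.uint8); m[(im.min(2)>thr)&(im.max(2)-im.min(2)<50)]=255
    w=np.zeros_like(m); cv2.circle(w,(x0,y0),r,255,-1); m&=w
    m=cv2.morphologyEx(m,cv2.MORPH_CLOSE,np.ones((3,3),np.uint8))
    cs=[k for k in cv2.findContours(m,cv2.RETR_EXTERNAL,cv2.CHAIN_APPROX_NONE)[0] if cv2.contourArea(k)>150]
    k=min(cs,key=lambda k:-cv2.pointPolygonTest(k,(float(x0),float(y0)),True))
    P=np.array([onz(c,p,zu+.006,s)[:2] for p in k[:,0]+.0])
    (cx,cy),(a,b),ang=cv2.minAreaRect((P*1000).astype(np.float32))
    if a<b: ang+=90
    ang=(ang+90)%180-90
    d=np.zeros_like(m); cv2.drawContours(d,[cv2.convexHull(k)],-1,255,-1); d[im.max(2)>80]=0
    d=cv2.morphologyEx(d,cv2.MORPH_OPEN,np.ones((3,3),np.uint8))
    n,l,st,ce=cv2.connectedComponentsWithStats(d)
    i=1+np.argmax(st[1:,4]); (bx,by)=ce[i]
    return dict(rect=(round(cx,1),round(cy,1),round(a,1),round(b,1)),yaw=round(ang,2),blockpx=(bx.round(1),by.round(1)),area=int(st[i,4]),
      block_top=onz(c,(bx,by),zu+.028,s).round(4),block_mid=onz(c,(bx,by),zu+.02,s).round(4))
E
python3 - <<'E'
from h import *
s=bot.read_state(); c=cap('wrist')
print(carrier_pose(c,s,(254,155),.004))
c=cap('top');print(carrier_pose(c,None,(302,196),.004,30))
E
```

```text
{'rect': (493.5, -329.8, 103.8, 50.9), 'yaw': 19.06, 'blockpx': (np.float64(253.0), np.float64(155.8)), 'area': 416, 'block_top': array([ 0.4963, -0.3285,  0.032 ]), 'block_mid': array([ 0.4951, -0.329 ,  0.024 ])}Traceback (most recent call last):
  File "<stdin>", line 4, in <module>
  File "h.py", line 28, in carrier_pose
    k=min(cs,key=lambda k:-cv2.pointPolygonTest(k,(float(x0),float(y0)),True))
ValueError: min() iterable argument is empty
```

Call:
arm_command(
  translation=[
    [-0.24,0.5,0.024],
    [-0.24,1,0.024],
    [-0.24,1,0.024],
  ],
  rotation=[
    [0,0.075,0],
    [0,0.075,0],
    [0,0.075,0],
  ],
  grip=[0,0,0],
)

```text
time_s: 3.1
position: [0.4922, -0.3255, 0.1233]
tcp_rot: [[-0.945, -0.009, 0.326], [-0.326, 0.008, -0.945], [0.006, -1.0, -0.011]]
force: [-0.6, 1.1, -0.2]
opening: 0.504
```

Call:
arm_command(
  translation=[
    [0,0.4,0],
    [0,0.65,0],
    [0,0.65,0],
  ],
  rotation=[
    [0,0,0],
    [0,0,0],
    [0,0,0],
  ],
  grip=[0,0,0],
)

```text
time_s: 3.4
position: [0.4943, -0.3277, 0.0752]
tcp_rot: [[-0.945, -0.003, 0.326], [-0.326, 0.003, -0.945], [0.002, -1.0, -0.004]]
force: [0.1, 0.2, 0.4]
opening: 0.499
```

```bash
python3 - <<'E'
from h import *
s=bot.read_state(); print(s['position'],np.round(s['tcp_rot'],3).tolist())
R=np.array(s['tcp_rot']);print(R.T@(np.array([.4955,-.329,.0345])-s['position'])/.08)
c=cap('wrist'); cv2.imwrite('pics/d.png',cv2.resize(c['image'],(640,480)))
E
```

```text
[ 0.49425477 -0.32774354  0.0752413 ] [[-0.945, -0.003, 0.326], [-0.326, 0.003, -0.945], [0.002, -1.0, -0.004]]
[-0.01061441  0.50916876  0.0218066 ]
```

View pics/d.png

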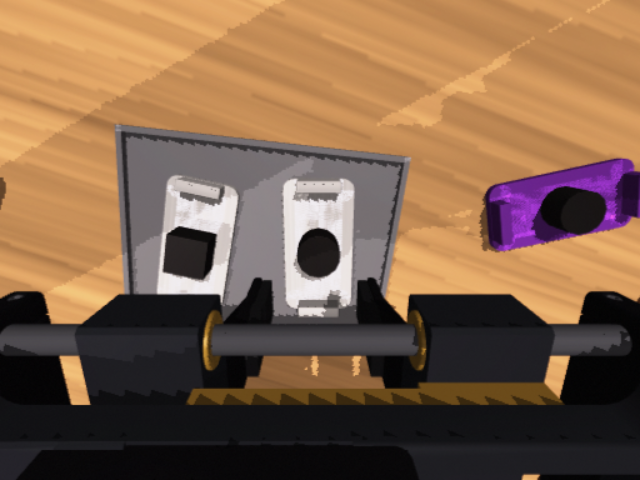

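The fingers straddle the round block symmetrically (block at (318,252)). I'll descend and grip.

Call:
arm_command(
  translation=[
    [0,0.3,0.015],
    [0,0.45,0.015],
    [0,0.505,0.015],
    [0,0.505,0.015],
  ],
  rotation=[
    [0,0,0],
    [0,0,0],
    [0,0,0],
    [0,0,0],
  ],
  grip=[0,0,0,0],
)

```text
time_s: 3.85
position: [0.496, -0.3296, 0.0362]
tcp_rot: [[-0.945, 0.0, 0.326], [-0.326, -0.0, -0.945], [-0.0, -1.0, 0.0]]
force: [0.3, 0.1, -0.6]
opening: 0.497
```

Call:
arm_command(
  translation=[
    [0,0,0],
    [0,0,0],
    [0,0,0],
    [0,0,0],
    [0,0,0],
  ],
  rotation=[
    [0,0,0],
    [0,0,0],
    [0,0,0],
    [0,0,0],
    [0,0,0],
  ],
  grip=[1,1,1,1,1],
)

```text
time_s: 4.35
position: [0.496, -0.3295, 0.0361]
tcp_rot: [[-0.945, 0.0, 0.326], [-0.326, -0.0, -0.945], [-0.0, -1.0, 0.0]]
force: [0.2, -0.6, 0.6]
opening: 0.131
```

Call:
arm_command(
  translation=[
    [0,-0.2,0],
    [0,-0.6,0],
    [0,-1,0],
    [0,-1,0],
  ],
  rotation=[
    [0,0,0],
    [0,0,0],
    [0,0,0],
    [0,0,0],
  ],
  grip=[1,1,1,1],
)

```text
time_s: 4.75
position: [0.4985, -0.3318, 0.1203]
tcp_rot: [[-0.945, 0.007, 0.326], [-0.326, -0.007, -0.945], [-0.004, -1.0, 0.008]]
force: [0.6, -0.7, -0.2]
opening: 0.003
```

The fingers closed fully, so the block wasn't gripped. I'll look again.

```bash
python3 - <<'E'
from h import *
s=bot.read_state(); c=cap('wrist'); print(s['position'])
cv2.imwrite('pics/e.png',cv2.resize(c['image'],(640,480)))
H=np.array(c['hand_eye']);print(H.round(4).tolist())
R=np.array(s['tcp_rot']);p=np.array(s['position'])
print(proj(c,[p,p+R@[0,.022,0],[.4955,-.329,.032]],s))
for cc in('scene','top'):
    c=cap(cc)
    for x in models.spot_point(cc,'carrier')[:4]:
        q=np.array(x['point'])*[512,384]; print(cc,round(x['conf'],2),q.round(1),onz(c,q,.004).round(3))
    x0,y0=(180,235) if cc=='scene' else (290,190)
    print(cc, proj(c,[p+R@[0,.022,0]]))
    cv2.imwrite(f'pics/e_{cc}.png',cv2.resize(c['image'][140:300,110:300],None,fx=3,fy=3) if cc=='scene' else c['image'])
E
```

```text
[ 0.49854339 -0.33178221  0.12026771]
[[0.0, 0.9573, 0.2891, -0.0783], [0.0006, -0.2891, 0.9573, -0.1759], [1.0, 0.0001, -0.0005, -0.0006], [0.0, 0.0, 0.0, 1.0]]
[[252.26277756 227.2322134 ]
 [252.17875594 215.50230393]
 [247.64042039 193.27090957]]
scene 0.93 [119.9 260.2] [ 0.389 -0.482  0.004]
scene 0.75 [193.7 256.2] [ 0.502 -0.339  0.004]
scene 0.63 [341.6 135.5] [0.497 0.214 0.004]
scene 0.61 [159.6 325.5] [ 0.582 -0.497  0.004]
scene [[189.34652235 239.74051474]]
top 0.89 [350.  232.7] [ 0.378 -0.487  0.004]
top 0.83 [295.7 263.3] [ 0.278 -0.314  0.004]
top 0.64 [347.9 173.1] [ 0.571 -0.481  0.004]
top 0.52 [299.3 197.6] [ 0.488 -0.323  0.004]
top [[305.64480738 192.00697392]]
```

View pics/e.png

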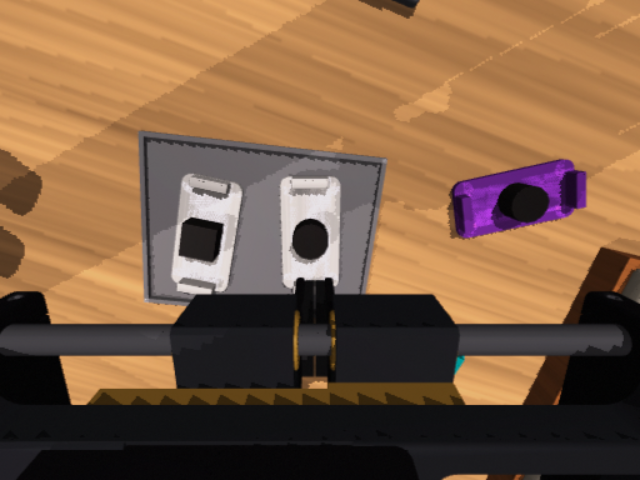

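View pics/e_scene.png

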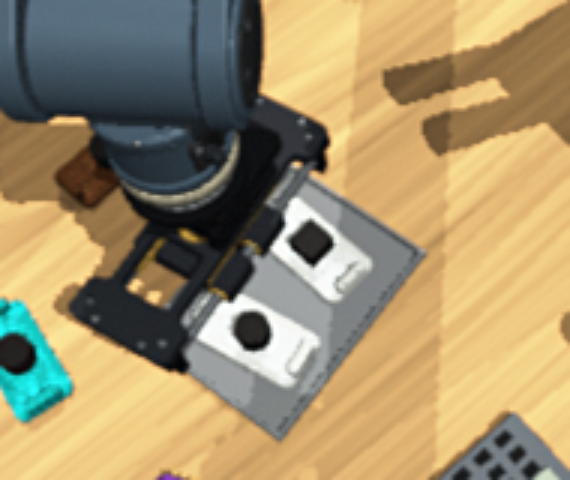

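```bash
python3 - <<'E'
from h import *
print(bot.tip_extent)
s=bot.read_state(); c=cap('wrist')
print(carrier_pose(c,s,(248,192),.004)['rect'],carrier_pose(c,s,(248,192),.004)['block_top'])
def dark(c,px,r,z):
    g=c['image'].max(2); w=np.zeros_like(g); cv2.circle(w,px,r,1,-1)
    n,l,st,ce=cv2.connectedComponentsWithStats(((g<70)&(w>0)).astype(np.uint8)); i=1+np.argmax(st[1:,4]); return ce[i].round(1),st[i,4],ray(c,ce[i])
R=[]
for n,px in(('scene',(194,250)),('top',(301,196))):
    cc=cap(n); a=dark(cc,px,7,0); print(n,a[0],a[1],onz(cc,a[0],.030).round(4),onz(cc,a[0],.020).round(4)); R.append(a[2])
q=carrier_pose(c,s,(248,192),.004)['blockpx']; R.append(ray(c,q,s))
for idx in([0,1],[0,2],[1,2]):
    A=np.zeros((3,3));b=np.zeros(3)
    for i in idx:
        o,d=R[i]; d=d/np.linalg.norm(d); M=np.eye(3)-np.outer(d,d); A+=M;b+=M@o
    print(idx,np.linalg.solve(A,b).round(4))
im=c['image']; cv2.imwrite('pics/f.png',cv2.resize(im[130:260,180:320],None,fx=5,fy=5,interpolation=cv2.INTER_NEAREST))
E
```

```text
0.022
(495.0, -329.3, 99.6, 50.2) [ 0.4977 -0.3283  0.032 ]
scene [193.7 250. ] 118 [ 0.4991 -0.332   0.03  ] [ 0.4953 -0.331   0.02  ]
top [301.9 195.1] 117 [ 0.4943 -0.3285  0.03  ] [ 0.4951 -0.3296  0.02  ]
[0, 1] [ 0.495  -0.3304  0.0186]
[0, 2] [ 0.4924 -0.3302  0.0126]
[1, 2] [ 0.495  -0.3294  0.022 ]
```

View pics/f.png

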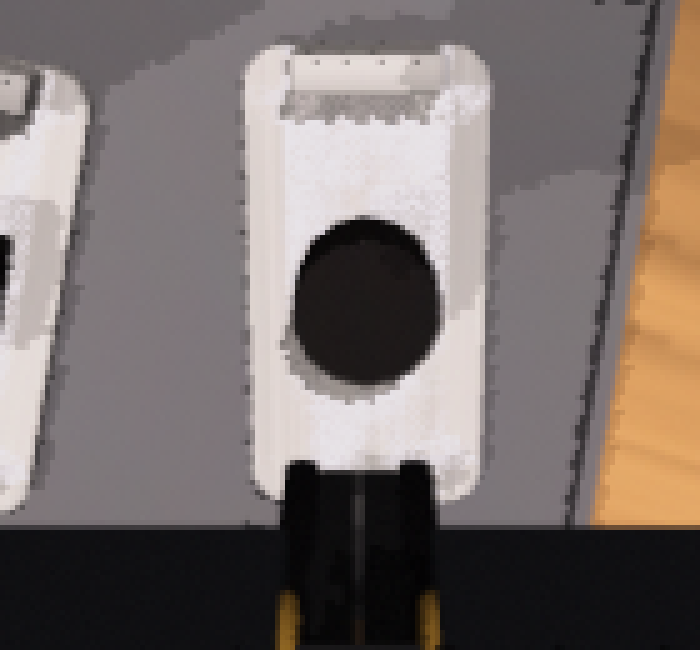

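The block is where I measured it: three cameras agree on (0.4955, -0.330, top 0.032). In the wrist view, though, the fingers seem to end about 15 mm behind the TCP, so they may have closed above the block. I'll go down again half open and feel for the plate in small steps.

Call:
arm_command(
  translation=[
    [0,0,0],
    [0,0.4,0],
    [0,0.9,0],
    [0,1,0],
    [0,1,0],
  ],
  rotation=[
    [0,0,0],
    [0,0,0],
    [0,0,0],
    [0,0,0],
    [0,0,0],
  ],
  grip=[0,0,0,0,0],
)

```text
time_s: 5.65
position: [0.4949, -0.3285, 0.0343]
tcp_rot: [[-0.945, -0.003, 0.326], [-0.326, 0.003, -0.945], [0.002, -1.0, -0.004]]
force: [0.5, -0.1, 0.0]
opening: 0.373
```

```bash
python3 - <<'E'
from h import *
s=bot.read_state(); print(s['position'],s['opening'],s['force'])
c=cap('wrist'); im=c['image']; cv2.imwrite('pics/g.png',cv2.resize(im[110:300,120:390],None,fx=2.9,fy=2.9))
p=np.array([.4955,-.3295,.032]); print(proj(c,[p],s))
E
```

```text
[ 0.49490331 -0.32845295  0.03425947] 0.37294001183274045 [ 5.00501976e-01 -1.47511027e-01  3.79145207e-04]
[[253.94709718 225.6272305 ]]
```

View pics/g.png

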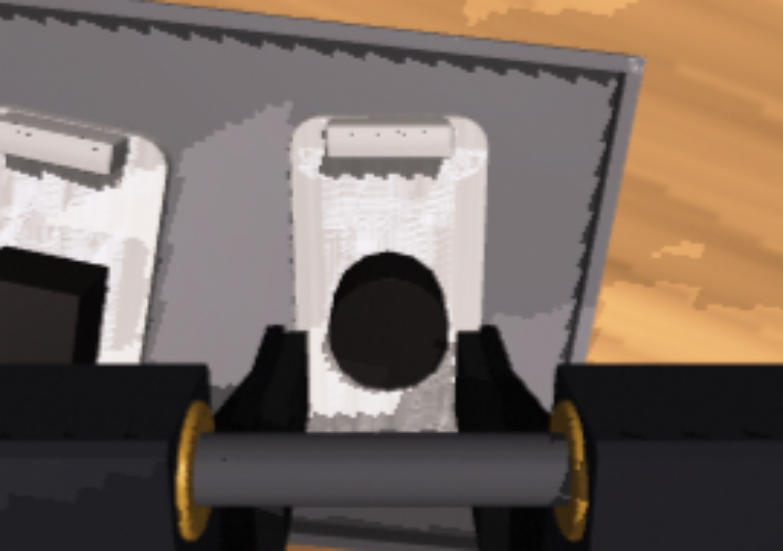

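Block at crop (388,320). The fingers (inner edges at 308 and 457) sit above it and don't hide it, which confirms they end higher than stated. I'll go down in small steps and watch the force.

Call:
arm_command(
  translation=[
    [0,0.0,0],
    [0,0.02,0],
    [0,0.04,0],
    [0,0.06,0],
    [0,0.06,0],
  ],
  rotation=[
    [0,0,0],
    [0,0,0],
    [0,0,0],
    [0,0,0],
    [0,0,0],
  ],
  grip=[0,0,0,0,0],
)

```text
time_s: 6.2
position: [0.4959, -0.3294, 0.0312]
tcp_rot: [[-0.945, 0.0, 0.326], [-0.326, -0.0, -0.945], [-0.0, -1.0, 0.0]]
force: [0.6, -0.1, -0.3]
opening: 0.498
```

Call:
arm_command(
  translation=[
    [0,0.02,0],
    [0,0.04,0],
    [0,0.05,0],
    [0,0.05,0],
  ],
  rotation=[
    [0,0,0],
    [0,0,0],
    [0,0,0],
    [0,0,0],
  ],
  grip=[0,0,0,0],
)

```text
time_s: 6.6
position: [0.4958, -0.3293, 0.0268]
tcp_rot: [[-0.945, -0.0, 0.326], [-0.326, 0.0, -0.945], [0.0, -1.0, -0.0]]
force: [0.4, 0.8, -0.7]
opening: 0.503
```

Call:
arm_command(
  translation=[
    [0,0.02,0],
    [0,0.04,0],
    [0,0.05,0],
    [0,0.05,0],
  ],
  rotation=[
    [0,0,0],
    [0,0,0],
    [0,0,0],
    [0,0,0],
  ],
  grip=[0,0,0,0],
)

```text
time_s: 7.0
position: [0.4959, -0.3294, 0.0229]
tcp_rot: [[-0.945, -0.0, 0.326], [-0.326, 0.0, -0.945], [0.0, -1.0, -0.0]]
force: [0.0, -0.5, 0.2]
opening: 0.498
```

```bash
python3 - <<'E'
from h import *
s=bot.read_state(); print(s['position'],s['opening'],s['force'])
c=cap('wrist'); im=c['image'].max(2)
# dark extents on rows near the block
for r in range(205,262,4):
    row=im[r,190:320]; print(r,''.join('#' if v<70 else '.' for v in row))
E
```

```text
[ 0.49585485 -0.32935263  0.02286123] 0.49764579932612046 [ 0.0077615  -0.50900761  0.15698982]
205 ....................................................#####################.........................................................
209 ...............................................###############################....................................................
213 .............................................###################################..................................................
217 ...........................................#######################################...............................................#
221 ..........................................#########################################...............................................
225 ............################.............##########################################.............###############..................#
229 ...........#################.............###########################################............#################...............##
233 .........###################.............##############
[... 320 characters left out ...]
###############......##..
245 ############################.................###################################...............#############################.##...
249 #############################.....................########################.....................################################...
253 ############################..................................#................................###################################
257 ############################...................................................................###################################
261 ##################################################################################################################################
```

Call:
arm_command(
  translation=[
    [0,0.02,0],
    [0,0.04,0],
    [0,0.06,0],
    [0,0.06,0],
  ],
  rotation=[
    [0,0,0],
    [0,0,0],
    [0,0,0],
    [0,0,0],
  ],
  grip=[0,0,0,0],
)

```text
time_s: 7.45
position: [0.4958, -0.3293, 0.018]
tcp_rot: [[-0.945, -0.0, 0.326], [-0.326, 0.0, -0.945], [0.0, -1.0, -0.0]]
force: [-0.6, -0.5, -0.6]
opening: 0.501
```

Call:
arm_command(
  translation=[
    [0,0.02,0],
    [0,0.04,0],
    [0,0.06,0],
    [0,0.06,0],
  ],
  rotation=[
    [0,0,0],
    [0,0,0],
    [0,0,0],
    [0,0,0],
  ],
  grip=[0,0,0,0],
)

```text
time_s: 7.85
position: [0.4958, -0.3293, 0.0132]
tcp_rot: [[-0.945, -0.0, 0.326], [-0.326, 0.0, -0.945], [0.0, -1.0, -0.001]]
force: [0.7, -0.5, 0.6]
opening: 0.5
```

Call:
arm_command(
  translation=[
    [0,0.02,0],
    [0,0.04,0],
    [0,0.06,0],
    [0,0.06,0],
  ],
  rotation=[
    [0,0,0],
    [0,0,0],
    [0,0,0],
    [0,0,0],
  ],
  grip=[0,0,0,0],
)

```text
time_s: 8.25
position: [0.4958, -0.3293, 0.0084]
tcp_rot: [[-0.945, -0.0, 0.326], [-0.326, 0.0, -0.945], [0.0, -1.0, -0.0]]
force: [-0.1, 0.5, -0.1]
opening: 0.498
```

```bash
python3 - <<'E'
from h import *
s=bot.read_state(); print(s['position'],s['opening'],s['force'])
c=cap('wrist'); im=c['image'].max(2)
for r in range(205,282,4):
    row=im[r,190:320]; print(r,''.join('#' if v<70 else '.' for v in row))
E
```

```text
[ 0.49582172 -0.32929758  0.0083605 ] 0.49825819041548786 [-0.10540336  0.47367298 -0.13497811]
205 ..................................................................................................................................
209 .............................................................###..................................................................
213 ..................................................#########################.......................................................
217 .............................................###################################..................................................
221 ...........................................#######################################................................................
225 ............###############..............##########################################.............###############...................
229 ...........################..............###########################################............#################.................
233 .........###################............###############
[... 995 characters left out ...]
#########################
265 ##################################################################################################################################
269 ..................................................................................................................................
273 ..................................................................................................................................
277 ..................................................................................................................................
281 ..................................................................................................................................
```

Call:
arm_command(
  translation=[
    [0,0.02,0],
    [0,0.04,0],
    [0,0.06,0],
    [0,0.06,0],
  ],
  rotation=[
    [0,0,0],
    [0,0,0],
    [0,0,0],
    [0,0,0],
  ],
  grip=[0,0,0,0],
)

```text
time_s: 8.7
position: [0.4958, -0.3293, 0.0035]
tcp_rot: [[-0.945, -0.0, 0.326], [-0.326, 0.0, -0.945], [0.0, -1.0, -0.001]]
force: [-0.1, -1.0, 1.2]
opening: 0.502
```

Call:
arm_command(
  translation=[
    [0,0.02,0],
    [0,0.04,0],
    [0,0.04,0],
  ],
  rotation=[
    [0,0,0],
    [0,0,0],
    [0,0,0],
  ],
  grip=[0,0,0],
)

```text
time_s: 9.0
position: [0.4958, -0.3293, 0.0004]
tcp_rot: [[-0.945, -0.0, 0.326], [-0.326, 0.0, -0.945], [0.0, -1.0, -0.0]]
force: [0.1, 0.4, 0.4]
opening: 0.499
```

Call:
arm_command(
  translation=[
    [0,0,0],
    [0,0,0],
    [0,0,0],
    [0,0,0],
    [0,0,0],
  ],
  rotation=[
    [0,0,0],
    [0,0,0],
    [0,0,0],
    [0,0,0],
    [0,0,0],
  ],
  grip=[1,1,1,1,1],
)

```text
time_s: 9.5
position: [0.496, -0.3295, 0.0007]
tcp_rot: [[-0.945, 0.0, 0.326], [-0.326, -0.0, -0.945], [-0.0, -1.0, 0.0]]
force: [1.3, -0.4, -0.2]
opening: 0.334
```

Gripped (opening 0.334, about 29 mm). The gripper really sits about 38 mm further back along the tool axis than the reported TCP. From now on I take the fingertips to be at tool y of about -16 mm. The carrier's underside is 3.3 mm above the reported TCP. Now I'll lift and carry it toward the mouth.

Call:
arm_command(
  translation=[
    [0,-0.1,0],
    [0,-0.4,0],
    [0,-0.8,0],
    [0,-1,0],
  ],
  rotation=[
    [0,0,0],
    [0,0,0],
    [0,0,0],
    [0,0,0],
  ],
  grip=[1,1,1,1],
)

```text
time_s: 9.9
position: [0.4968, -0.3302, 0.0833]
tcp_rot: [[-0.945, 0.002, 0.326], [-0.326, -0.002, -0.945], [-0.002, -1.0, 0.003]]
force: [0.8, 0.3, -1.1]
opening: 0.332
```

Call:
arm_command(
  translation=[
    [0,-0.4,0],
    [0,-0.8,0],
    [0,-1,0],
  ],
  rotation=[
    [0,0,0],
    [0,0,0],
    [0,0,0],
  ],
  grip=[1,1,1],
)

```text
time_s: 10.2
position: [0.4969, -0.3302, 0.164]
tcp_rot: [[-0.945, 0.003, 0.326], [-0.326, -0.003, -0.945], [-0.002, -1.0, 0.004]]
force: [0.5, 0.5, -0.8]
opening: 0.331
```

Call:
arm_command(
  translation=[
    [0,-0.4,0],
    [0,-0.8,0],
    [0,-1,0],
    [0,-1,0],
  ],
  rotation=[
    [0,0,0],
    [0,0,0],
    [0,0,0],
    [0,0,0],
  ],
  grip=[1,1,1,1],
)

```text
time_s: 10.6
position: [0.4971, -0.3305, 0.244]
tcp_rot: [[-0.945, 0.005, 0.326], [-0.326, -0.005, -0.945], [-0.003, -1.0, 0.006]]
force: [0.7, -0.5, -1.5]
opening: 0.334
```

Call:
arm_command(
  translation=[
    [-0.1,0,-0.3],
    [-0.2,0,-0.6],
    [-0.33,0,-0.92],
  ],
  rotation=[
    [0,0,0],
    [0,0,0],
    [0,0,0],
  ],
  grip=[1,1,1],
)

```text
time_s: 10.9
position: [0.4956, -0.25, 0.2391]
tcp_rot: [[-0.946, -0.003, 0.325], [-0.325, 0.002, -0.946], [0.002, -1.0, -0.003]]
force: [-0.3, -0.3, -0.4]
opening: 0.335
```

Call:
arm_command(
  translation=[
    [-0.1,0,-0.4],
    [-0.2,0,-0.8],
    [-0.33,0,-0.92],
  ],
  rotation=[
    [0,0,0],
    [0,0,0],
    [0,0,0],
  ],
  grip=[1,1,1],
)

```text
time_s: 11.2
position: [0.495, -0.1691, 0.2391]
tcp_rot: [[-0.945, -0.005, 0.328], [-0.328, 0.004, -0.945], [0.004, -1.0, -0.006]]
force: [0.2, 0.8, -0.8]
opening: 0.337
```

Call:
arm_command(
  translation=[
    [-0.1,0,-0.4],
    [-0.2,0,-0.8],
    [-0.33,0,-0.92],
  ],
  rotation=[
    [0,0,0],
    [0,0,0],
    [0,0,0],
  ],
  grip=[1,1,1],
)

```text
time_s: 11.5
position: [0.497, -0.0922, 0.2396]
tcp_rot: [[-0.945, -0.004, 0.328], [-0.328, 0.002, -0.945], [0.003, -1.0, -0.003]]
force: [0.5, -0.4, -1.4]
opening: 0.336
```

Call:
arm_command(
  translation=[
    [-0.1,0,-0.4],
    [-0.2,0,-0.8],
    [-0.33,0,-0.92],
  ],
  rotation=[
    [0,0,0],
    [0,0,0],
    [0,0,0],
  ],
  grip=[1,1,1],
)

```text
time_s: 11.8
position: [0.4989, -0.0148, 0.24]
tcp_rot: [[-0.945, -0.002, 0.328], [-0.328, 0.001, -0.945], [0.002, -1.0, -0.001]]
force: [-0.8, -0.8, -1.0]
opening: 0.334
```

Call:
arm_command(
  translation=[
    [-0.1,0,-0.3],
    [-0.3,0,-0.6],
    [-0.33,0,-0.92],
    [-0.33,0,-0.92],
  ],
  rotation=[
    [0,0.1,0],
    [0,0.24,0],
    [0,0.38,0],
    [0,0.44,0],
  ],
  grip=[1,1,1,1],
)

```text
time_s: 12.2
position: [0.5013, 0.0633, 0.2402]
tcp_rot: [[-0.992, -0.0, -0.129], [0.129, 0.0, -0.992], [0.0, -1.0, -0.0]]
force: [-0.3, 0.1, -1.5]
opening: 0.332
```

```bash
python3 - <<'E'
from h import *
s=bot.read_state(); c=cap('wrist'); print(s['time_s'],s['position'],np.round(s['tcp_rot'],3).tolist(),s['opening'],np.round(s['joint_positions'],0))
for t,z in(('mouth',.165),('holder',.165),('lens',.197)):
    for n in('wrist','top','scene'):
        cc=c if n=='wrist' else cap(n)
        for x in models.spot_point(n,t)[:2]:
            p=np.array(x['point'])*[512,384]; print(t,n,round(x['conf'],2),p.round(1),onz(cc,p,z,s).round(4))
cv2.imwrite('pics/i.png',cv2.resize(c['image'],(800,600)))
E
```

```text
12.2 [0.5013154  0.06325919 0.24016993] [[-0.992, -0.0, -0.129], [0.129, 0.0, -0.992], [0.0, -1.0, -0.0]] 0.3324120850542725 [-6. 19. 97.  0. 65. 92.]
mouth wrist 0.73 [249.5 302.1] [0.381 0.081 0.165]
mouth wrist 0.68 [204.1 134.7] [0.5625 0.098  0.165 ]
mouth top 0.78 [159.8 164.8] [0.5629 0.0962 0.165 ]
mouth scene 0.94 [343.8 135.8] [0.5599 0.1009 0.165 ]
holder top 0.65 [166.1 121.2] [0.6908 0.083  0.165 ]
holder scene 0.72 [381.9 176.7] [0.6946 0.0792 0.165 ]
holder scene 0.47 [270.6 309. ] [ 0.7406 -0.3088  0.165 ]
```

View pics/i.png

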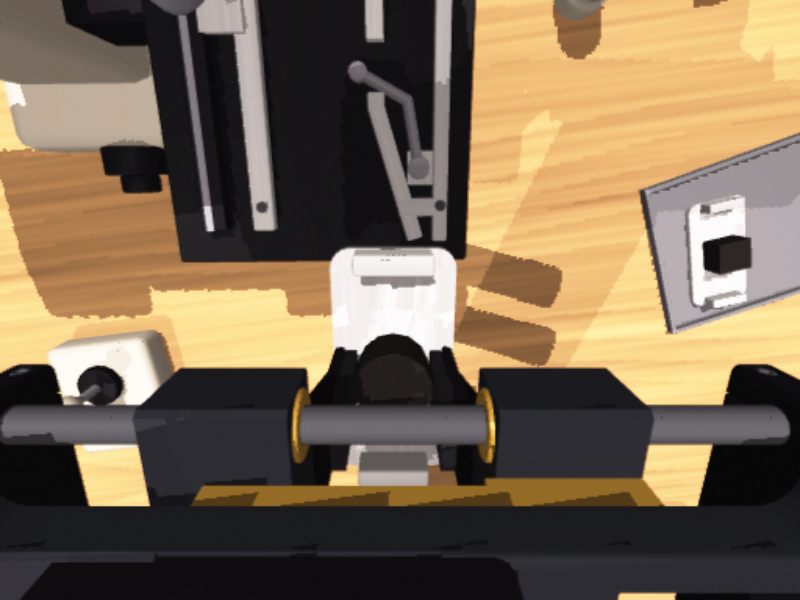

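The view is good. The stage corners are at (182,261) and (465,258), the back bar ends near (275,228) and its open flare is on the right at (415,238). The square carrier is still in the tray. Now I'll work out the microscope frame.

```bash
python3 - <<'E'
from h import *
s=bot.read_state(); c=cap('wrist')
f=lambda x,y,z=.165:onz(c,np.array([x,y])*.64,z,s)
L=f(182,261);Rr=f(465,258);L0=f(150,20);R0=f(474.5,20)
print('L',L.round(4),'R',Rr.round(4),'w',np.linalg.norm(L-Rr),L0.round(4),R0.round(4),np.linalg.norm((L0-R0)))
a=lambda p,q:np.degrees(np.arctan2(*(p-q)[1::-1]))
print('yaw left',a(L0,L),'right',a(R0,Rr),'near',a(L,Rr)-90)
print('bar',a(f(266,20,.172),f(276,228,.172)), f(276,228,.172).round(4))
# subpixel edges from image: dark stage near edge
P=(L+Rr)/2
for yaw in(-6,-6.75,-7.5,-8.5):
    t=np.radians(yaw); ux=np.array([np.cos(t),np.sin(t)]);uy=np.array([-ux[1],ux[0]])
    o=P[:2]+.165*ux; m=o-.135*ux; 
    M=lambda p:((p[:2]-o)@np.array([ux,uy]).T*1000).round(1)
    print(yaw,'o',o.round(4),'mouth',m.round(4),'L0',M(L0),'R0',M(R0),'L',M(L),'R',M(Rr),'barend',M(f(276,228,.172)),'bar20',M(f(266,20,.172)),'railtip',M(f(418,238,.172)),'corner',M(f(368,95,.172)))
# carrier held: 4 corners of plate top seen
print(s['position'],[ (Q:=f(x,y,s['position'][2]+.0033+.006)).round(4)[:2] for x,y in((331,262),(455,262),(331,330),(456,330))])
E
```

```text
L [0.5432 0.1821 0.165 ] R [0.5235 0.0154 0.165 ] w 0.16787739786190334 [0.6669 0.1647 0.165 ] [0.6457 0.0007 0.165 ] 0.16539435174746736
yaw left -7.976593005993114 right -6.833927421211893 near -6.743256963562274
bar -9.075337290112188 [0.5558 0.1207 0.172 ]
-6 o [0.6975 0.0815] mouth [0.5632 0.0956] L0 [-39.1  79.6] R0 [-43.1 -85.7] L [-163.9   83.9] R [-166.1  -83.9] barend [-145.    24.3] bar20 [-42.6  18.8] railtip [-152.5  -55.8] corner [-77.7 -30.4]
-6.75 o [0.6972 0.0793] mouth [0.5632 0.0952] L0 [-40.2  81.3] R0 [-42.  -84.1] L [-165.    83.9] R [-165.   -83.9] barend [-145.3   24.5] bar20 [-42.9  20.4] railtip [-151.8  -55.6] corner [-77.3 -29.3]
-7.5 o [0.697  0.0772] mouth [0.5631 0.0948] L0 [-41.2  82.9] R0 [-40.9 -82.5] L [-166.1   83.9] R [-163.9  -83.9] barend [-145.6   24.8] bar20 [-43.2  22. ] railtip [-151.1  -55.5] corner [-77.  -28.1]
-8.5 o [0.6966 0.0743] mouth [0.5631 0.0943] L0 [-42.7  85. ] R0 [-39.4 -80.3] L [-167.6   83.9] R [-162.4  -83.9] barend [-146.    25.1] bar20 [-43.6  24.1] railtip [-150.1  -55.2] corner [-76.5 -26.6]
[0.50071569 0.06142713 0.24069284] [array([0.5472, 0.0799]), array([0.5409, 0.0316]), array([0.519 , 0.0848]), array([0.5124, 0.0336])]
```

Call:
arm_command(
  translation=[
    [-0.3,0,-0.2],
    [-0.6,0,-0.4],
    [-0.72,0,-0.48],
    [-0.72,0,-0.48],
    [-0.72,0,-0.48],
  ],
  rotation=[
    [0,0,0],
    [0,0,0],
    [0,0,0],
    [0,0,0],
    [0,0,0],
  ],
  grip=[1,1,1,1,1],
)

```text
time_s: 13.55
position: [0.5615, 0.092, 0.2402]
tcp_rot: [[-0.992, -0.002, -0.128], [0.128, -0.0, -0.992], [0.002, -1.0, 0.001]]
force: [-0.2, 0.1, -1.2]
opening: 0.336
```

```bash
cat >> h.py <<'E'
O=np.array([.697,.0775]); T=np.radians(-7.3); UX=np.array([np.cos(T),np.sin(T)]); UY=np.array([-UX[1],UX[0]])
def mic(p): return (np.array(p)[:2]-O)@np.array([UX,UY]).T*1000
E
python3 - <<'E'
from h import *
s=bot.read_state(); c=cap('wrist'); p=s['position']; print(p,mic(p),np.round(s['tcp_rot'],4).tolist())
W=np.array([*(O-.135*UX-.003*UY),.167]); print((np.array(s['tcp_rot']).T@(W-p)/.08).round(3))
cv2.imwrite('pics/j.png',cv2.resize(c['image'],(800,600)))
E
```

```text
[0.56146637 0.09204224 0.2401601 ] [-136.28285857   -2.79716523] [[-0.9918, -0.0025, -0.1278], [0.1278, -0.0003, -0.9918], [0.0024, -1.0, 0.0006]]
[-0.018  0.914  0.002]
```

View pics/j.png

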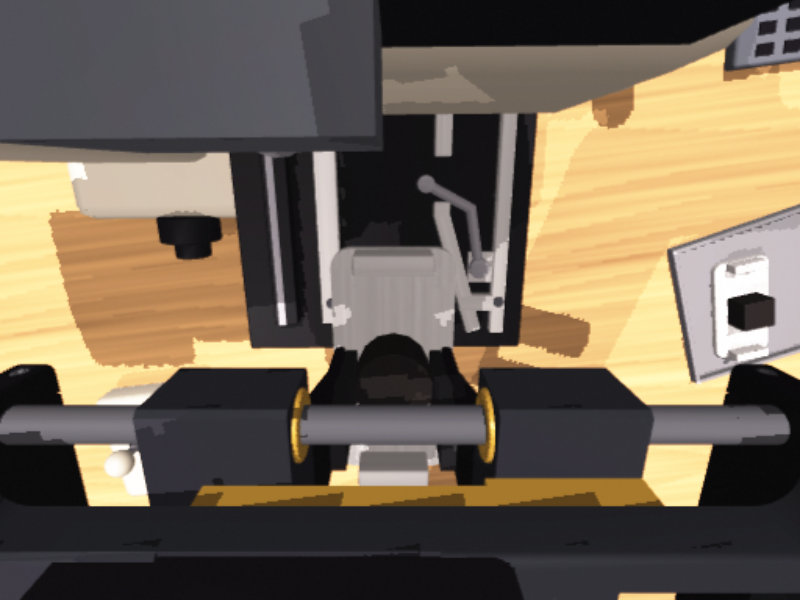

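The carrier lies over the mouth, between the back bar (left) and the flare (right). Descending straight down.

Call:
arm_command(
  translation=[
    [0,0.3,0],
    [0,0.6,0],
    [0,0.8,0],
    [0,0.91,0],
    [0,0.91,0],
  ],
  rotation=[
    [0,0,0],
    [0,0,0],
    [0,0,0],
    [0,0,0],
    [0,0,0],
  ],
  grip=[1,1,1,1,1],
)

```text
time_s: 14.1
position: [0.5612, 0.0918, 0.1669]
tcp_rot: [[-0.992, -0.003, -0.129], [0.129, -0.0, -0.992], [0.003, -1.0, 0.0]]
force: [0.3, 0.5, -0.9]
opening: 0.333
```

Call:
arm_command(
  translation=[
    [0,0.015,0],
    [0,0.03,0],
    [0,0.04,0],
    [0,0.04,0],
  ],
  rotation=[
    [0,0,0],
    [0,0,0],
    [0,0,0],
    [0,0,0],
  ],
  grip=[1,1,1,1],
)

```text
time_s: 14.5
position: [0.563, 0.0922, 0.1651]
tcp_rot: [[-0.992, 0.001, -0.128], [0.128, -0.0, -0.992], [-0.001, -1.0, -0.0]]
force: [0.9, 0.9, 0.0]
opening: 0.334
```

Call:
arm_command(
  translation=[
    [0,0.01,0],
    [0,0.02,0],
    [0,0.02,0],
  ],
  rotation=[
    [0,0,0],
    [0,0,0],
    [0,0,0],
  ],
  grip=[1,1,1],
)

```text
time_s: 14.8
position: [0.5627, 0.0922, 0.163]
tcp_rot: [[-0.992, -0.0, -0.128], [0.128, 0.0, -0.992], [0.0, -1.0, 0.0]]
force: [-0.3, 0.4, -1.2]
opening: 0.336
```

Call:
arm_command(
  translation=[
    [0,0.01,0],
    [0,0.02,0],
    [0,0.02,0],
  ],
  rotation=[
    [0,0,0],
    [0,0,0],
    [0,0,0],
  ],
  grip=[1,1,1],
)

```text
time_s: 15.1
position: [0.5628, 0.0922, 0.1617]
tcp_rot: [[-0.992, 0.0, -0.128], [0.128, -0.0, -0.992], [-0.0, -1.0, -0.0]]
force: [-1.4, -0.3, 1.6]
opening: 0.335
```

Contact felt (the carrier's weight came off at the expected height). I'll release, raise, back off toward the robot and tilt for the push.

Call:
arm_command(
  translation=[
    [0,0,0],
    [0,0,0],
    [0,0,0],
  ],
  rotation=[
    [0,0,0],
    [0,0,0],
    [0,0,0],
  ],
  grip=[0.1,0.1,0.1],
)

```text
time_s: 15.4
position: [0.5629, 0.0922, 0.1615]
tcp_rot: [[-0.992, 0.0, -0.128], [0.128, 0.0, -0.992], [-0.0, -1.0, -0.0]]
force: [0.2, 0.1, 0.1]
opening: 0.437
```

Call:
arm_command(
  translation=[
    [0,-0.15,0],
    [0,-0.4,0],
    [0,-0.75,0],
    [0,-0.75,0],
  ],
  rotation=[
    [0,0,0],
    [0,0,0],
    [0,0,0],
    [0,0,0],
  ],
  grip=[0.1,0.1,0.1,0.1],
)

```text
time_s: 15.8
position: [0.566, 0.0922, 0.2261]
tcp_rot: [[-0.992, 0.01, -0.128], [0.128, -0.0, -0.992], [-0.01, -1.0, -0.001]]
force: [0.7, -0.9, 0.5]
opening: 0.451
```

```bash
python3 - <<'E'
from h import *
s=bot.read_state(); c=cap('wrist'); p=s['position']; print(s['time_s'],p,mic(p),s['opening'])
cv2.imwrite('pics/k.png',cv2.resize(c['image'],(800,600)))
try:
    r=carrier_pose(c,s,(250,215),.165,thr=110); print(r,mic(r['block_top']))
except Exception as e: print(e)
E
```

```text
15.8 [0.56595487 0.09217346 0.22612284] [-131.8474105    -2.09667185] 0.450588359699225
{'rect': (559.1, 92.8, 50.1, 97.1), 'yaw': -7.33, 'blockpx': (np.float64(251.8), np.float64(210.9)), 'area': 1149, 'block_top': array([0.5656, 0.0919, 0.193 ]), 'block_mid': array([0.5627, 0.0923, 0.185 ])} [-132.16466012   -2.4130096 ]
```

View pics/k.png

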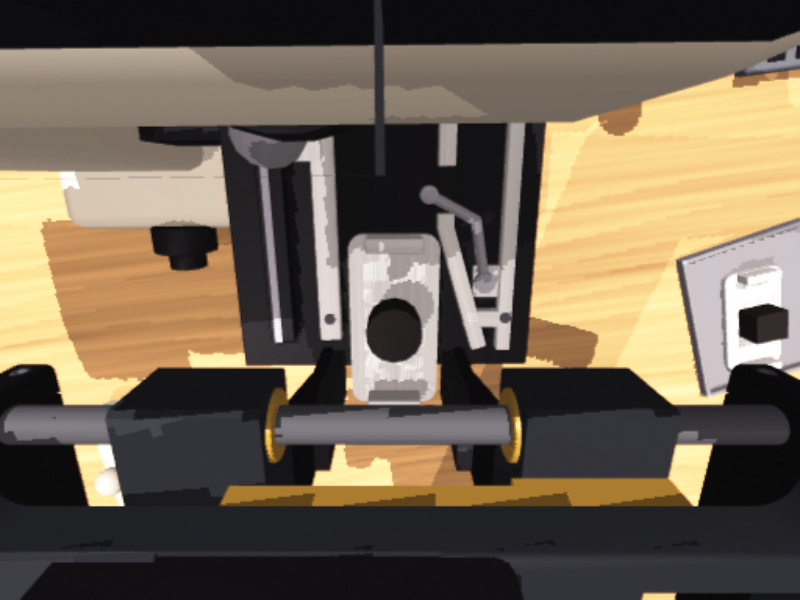

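The carrier lies flat in the mouth at yaw -7.3°, y about -2.5 mm, between back bar and flare. I'll back off, close and tilt 32°.

Call:
arm_command(
  translation=[
    [0.3,0,0],
    [0.6,0,0],
    [0.81,0,0],
    [0.81,0,0],
    [0.81,0,0],
  ],
  rotation=[
    [0,0,0],
    [0,0,0.13],
    [0,0,0.26],
    [0,0,0.4],
    [0,0,0.533],
  ],
  grip=[1,1,1,1,1],
)

```text
time_s: 16.35
position: [0.497, 0.1007, 0.222]
tcp_rot: [[-0.841, 0.526, -0.128], [0.109, -0.067, -0.992], [-0.53, -0.848, -0.001]]
force: [1.1, -1.2, -1.1]
opening: 0.081
```

Call:
arm_command(
  translation=[
    [0,0,0],
    [0,0,0],
    [0,0,0],
  ],
  rotation=[
    [0,0,0],
    [0,0,0],
    [0,0,0],
  ],
  grip=[1,1,1],
)

```text
time_s: 16.65
position: [0.5016, 0.0997, 0.2226]
tcp_rot: [[-0.842, 0.523, -0.13], [0.11, -0.069, -0.991], [-0.528, -0.85, 0.001]]
force: [0.1, 0.2, 0.2]
opening: 0.006
```

```bash
python3 - <<'E'
from h import *
s=bot.read_state(); p=s['position']; R=np.array(s['tcp_rot']); print(s['time_s'],p,mic(p),s['opening'],R.round(3).tolist(),np.round(s['joint_positions'],1))
W=np.array([*(O-.1995*UX-.001*UY),.1615]); print((R.T@(W-p)/.08).round(3),'per mm ux',(R.T@[*UX,0]/80).round(5))
E
```

```text
16.65 [0.50158659 0.09973034 0.22259136] [-196.65416312   -2.77998099] 0.005835950699721282 [[-0.842, 0.523, -0.13], [0.11, -0.069, -0.991], [-0.528, -0.85, 0.001]] [  1.9  13.1 120.5 -18.6  15.7 115.9]
[ 0.433  0.63  -0.023] per mm ux [-1.062e-02  6.590e-03 -4.000e-05]
```

Call:
arm_command(
  translation=[
    [0.15,0.2,-0.02],
    [0.3,0.42,-0.02],
    [0.43,0.63,-0.02],
    [0.43,0.63,-0.02],
    [0.43,0.63,-0.02],
  ],
  rotation=[
    [0,0,0],
    [0,0,0],
    [0,0,0],
    [0,0,0],
    [0,0,0],
  ],
  grip=[1,1,1,1,1],
)

```text
time_s: 17.15
position: [0.4993, 0.1007, 0.1606]
tcp_rot: [[-0.844, 0.521, -0.13], [0.108, -0.071, -0.992], [-0.526, -0.85, 0.004]]
force: [-0.4, -0.2, -0.3]
opening: 0.009
```

```bash
python3 - <<'E'
from h import *
s=bot.read_state(); p=s['position']; R=np.array(s['tcp_rot']); print(s['time_s'],p,mic(p),R.round(3).tolist(),np.round(s['joint_positions'],1),np.round(s['force'],2))
W=np.array([*(O-.1995*UX-.001*UY),.1615]); print((R.T@(W-p)/.08).round(3),'per mm ux',(R.T@[*UX,0]/80).round(5))
c=cap('wrist'); cv2.imwrite('pics/l.png',cv2.resize(c['image'],(800,600)))
E
```

```text
17.15 [0.49929167 0.10071486 0.16062925] [-199.05557855   -2.09504134] [[-0.844, 0.521, -0.13], [0.108, -0.071, -0.992], [-0.526, -0.85, 0.004]] [  2.1  21.4 124.9 -65.6   5.7 163.6] [-0.41 -0.18 -0.31]
[-0.001 -0.012 -0.014] per mm ux [-1.063e-02  6.580e-03 -3.000e-05]
```

View pics/l.png

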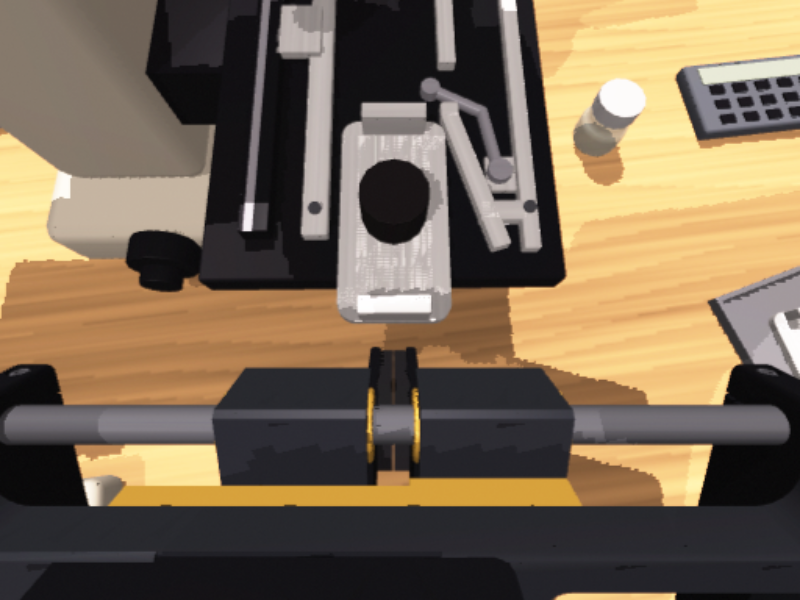

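The closed fingers are in line with the rib (fingers at (395,350), rib at (395,305)), and the bystanders are undisturbed. The wrist is near singular here, and moving forward eases that. I'll approach slowly.

Call:
arm_command(
  translation=[
    [-0.04,0.025,0],
    [-0.085,0.05,0],
    [-0.13,0.08,0],
    [-0.13,0.08,0],
  ],
  rotation=[
    [0,0,0],
    [0,0,0],
    [0,0,0],
    [0,0,0],
  ],
  grip=[1,1,1,1],
)

```text
time_s: 17.6
position: [0.5117, 0.0995, 0.1621]
tcp_rot: [[-0.842, 0.523, -0.132], [0.111, -0.07, -0.991], [-0.528, -0.849, 0.001]]
force: [0.5, 0.1, 0.1]
opening: 0.003
```

```bash
cat > st.py <<'E'
from h import *
s=bot.read_state(); p=s['position']; R=np.array(s['tcp_rot']); F=np.array(s['force'])
print(round(s['time_s'],2),'mic',mic(p).round(1),'z',round(p[2]*1000,1),'F ux,uy,z',(F[:2]@UX).round(1),(F[:2]@UY).round(1),F[2].round(1),'q',np.round(s['joint_positions'],1))
print('yaw',np.degrees(np.arctan2(-R[0,2],R[1,2]*-1)*1).round(2),'tilt',np.degrees(np.arctan2(-R[2,0],-R[2,1])).round(2),'per10mm ux',(R.T@[*UX,0]/8).round(4),'z',(R.T@[0,0,.125]).round(4),'uy',(R.T@[*UY,0]/8).round(4))
E
python3 st.py
```

```text
17.6 mic [-186.6   -1.7] z 162.1 F ux,uy,z 0.4 0.2 0.1 q [  1.8  21.8 123.4 -56.6   6.  154.4]
yaw 7.56 tilt 31.88 per10mm ux [-0.1061  0.066  -0.0006] z [-6.600e-02 -1.061e-01  1.000e-04] uy [ 0.0004 -0.0004 -0.125 ]
```

Call:
arm_command(
  translation=[
    [-0.06,0.037,0],
    [-0.12,0.075,0],
    [-0.18,0.112,0],
    [-0.24,0.15,0],
    [-0.3,0.187,0],
  ],
  rotation=[
    [0,0,0],
    [0,0,0],
    [0,0,0],
    [0,0,0],
    [0,0,0],
  ],
  grip=[1,1,1,1,1],
)

```text
time_s: 18.1
position: [0.5358, 0.0962, 0.1608]
tcp_rot: [[-0.845, 0.519, -0.13], [0.11, -0.07, -0.991], [-0.524, -0.852, 0.002]]
force: [-6.3, 0.9, 4.4]
opening: 0.003
```

```bash
python3 st.py; python3 - <<'E'
from h import *
s=bot.read_state(); c=cap('wrist')
r=carrier_pose(c,s,(250,140),.165,r=75,thr=110); print(r,mic(r['block_top']))
E
```

```text
18.1 mic [-162.2   -2. ] z 160.8 F ux,uy,z -6.4 0.1 4.4 q [  1.2  23.  120.3 -40.6   7.1 137.7]
yaw 7.5 tilt 31.58 per10mm ux [-0.1065  0.0655 -0.0004] z [-0.0655 -0.1065  0.0003] uy [ 0.0002 -0.0005 -0.125 ]
{'rect': (591.3, 75.8, 77.6, 102.5), 'yaw': -6.73, 'blockpx': (np.float64(250.2), np.float64(146.5)), 'area': 1964, 'block_top': array([0.5811, 0.091 , 0.193 ]), 'block_mid': array([0.5847, 0.0905, 0.185 ])} [-116.67593811   -1.33621316]
```

The push is about 6 N, with 4 N upward on the tips, so they are perhaps grazing the stage. I'll raise 2.5 mm as I continue.

Call:
arm_command(
  translation=[
    [-0.016,-0.027,0],
    [-0.07,0.006,0],
    [-0.123,0.039,0],
    [-0.123,0.039,0],
  ],
  rotation=[
    [0,0,0],
    [0,0,0],
    [0,0,0],
    [0,0,0],
  ],
  grip=[1,1,1,1],
)

```text
time_s: 18.55
position: [0.5474, 0.0949, 0.1636]
tcp_rot: [[-0.844, 0.521, -0.13], [0.11, -0.07, -0.991], [-0.525, -0.851, 0.001]]
force: [-0.3, -0.3, -0.0]
opening: 0.008
```

```bash
python3 st.py
```

```text
18.55 mic [-150.6   -1.8] z 163.6 F ux,uy,z -0.3 -0.3 -0.0 q [  0.9  23.2 118.8 -34.4   7.9 131.3]
yaw 7.49 tilt 31.7 per10mm ux [-0.1064  0.0657 -0.0004] z [-0.0657 -0.1064  0.0002] uy [ 0.0003 -0.0004 -0.125 ]
```

Call:
arm_command(
  translation=[
    [-0.064,0.039,0],
    [-0.128,0.078,0],
    [-0.192,0.117,0],
    [-0.256,0.157,0],
    [-0.32,0.197,0],
  ],
  rotation=[
    [0,0,0],
    [0,0,0],
    [0,0,0],
    [0,0,0],
    [0,0,0],
  ],
  grip=[1,1,1,1,1],
)

```text
time_s: 19.05
position: [0.5761, 0.0913, 0.1632]
tcp_rot: [[-0.845, 0.519, -0.13], [0.11, -0.069, -0.992], [-0.524, -0.852, 0.002]]
force: [-1.9, 1.9, -0.5]
opening: 0.006
```

```bash
python3 st.py
```

```text
19.05 mic [-121.7   -1.7] z 163.2 F ux,uy,z -2.1 1.7 -0.5 q [  0.3  24.7 115.2 -25.4   9.7 121.7]
yaw 7.45 tilt 31.6 per10mm ux [-0.1065  0.0655 -0.0003] z [-0.0655 -0.1065  0.0002] uy [ 0.0002 -0.0003 -0.125 ]
```

Call:
arm_command(
  translation=[
    [-0.053,0.033,0],
    [-0.106,0.066,0],
    [-0.16,0.099,0],
    [-0.213,0.131,0],
    [-0.266,0.164,0],
  ],
  rotation=[
    [0,0,0],
    [0,0,0],
    [0,0,0],
    [0,0,0],
    [0,0,0],
  ],
  grip=[1,1,1,1,1],
)

```text
time_s: 19.55
position: [0.6014, 0.0882, 0.1635]
tcp_rot: [[-0.844, 0.521, -0.129], [0.109, -0.069, -0.992], [-0.525, -0.851, 0.001]]
force: [-1.6, 1.6, 0.4]
opening: 0.003
```

```bash
python3 st.py; python3 - <<'E'
from h import *
s=bot.read_state(); c=cap('wrist'); cv2.imwrite('pics/m.png',cv2.resize(c['image'],(800,600)))
E
```

```text
19.55 mic [-96.2  -1.5] z 163.5 F ux,uy,z -1.8 1.4 0.4 q [-1.000e-01  2.590e+01  1.120e+02 -2.030e+01  1.120e+01  1.161e+02]
yaw 7.41 tilt 31.68 per10mm ux [-0.1064  0.0657 -0.0002] z [-6.570e-02 -1.064e-01  1.000e-04] uy [ 1.00e-04 -2.00e-04 -1.25e-01]
```

Call:
arm_command(
  translation=[
    [-0.043,0.026,0],
    [-0.086,0.053,0],
    [-0.128,0.079,0],
    [-0.17,0.105,0],
    [-0.213,0.131,0],
  ],
  rotation=[
    [0,0,0],
    [0,0,0],
    [0,0,0],
    [0,0,0],
    [0,0,0],
  ],
  grip=[1,1,1,1,1],
)

```text
time_s: 20.1
position: [0.6212, 0.0856, 0.1636]
tcp_rot: [[-0.844, 0.521, -0.129], [0.109, -0.069, -0.992], [-0.525, -0.851, 0.001]]
force: [-2.3, 0.6, 2.0]
opening: 0.006
```

```bash
python3 st.py; python3 - <<'E'
from h import *
s=bot.read_state(); c=cap('wrist'); im=c['image']; g=im.max(2)
for r in range(60,232,5): print(r,''.join(' .:-=+*#%@'[min(9,v//26)] for v in g[r,180:330:1]))
E
```

```text
20.1 mic [-76.2  -1.6] z 163.6 F ux,uy,z -2.3 0.3 2.0 q [ -0.4  27.  109.5 -17.2  12.6 112.8]
yaw 7.41 tilt 31.69 per10mm ux [-0.1064  0.0657 -0.0002] z [-6.570e-02 -1.064e-01  1.000e-04] uy [ 1.00e-04 -2.00e-04 -1.25e-01]
60 ++++++++++++++++++++++++++++++++++++++++++++++++++++++++++++++++++++++++++++++++++++++++++++++++++++++++++++++++++++++++++++++++++++++++++++++++++++++
65 ++++++++++++++++++++++++++++++++++++++++++++++++++++++++++++++++++++++++++++++++++++++++++++++++++++++++++++++++++++++++++++++++++++++++++++++++++++++
70 ======================================================================================================================================================
75 ===---=-----=========-=====---------======---=------------------------------------------==*+++++++++++*********++++++*################################
80                                                                                     .:---============*@@@@@@@@@@@=================================*@@@
85                                 ........                                         .------:           :*@@
[... 3839 characters left out ...]
+++++++++++++++++++************+..::--==-----========-:.                        
215          :+***************+++***********+++*###%%%#*****%#*********************************++********+.             .-----========--:.                
220          :+***************+=:.-*********++++++******************************************++*********+.                      .:----=========-:.         
225         .-+***************+=:     :-++*++*++=============.             ..             :======-:.          .-+***********+.         .-----========--:. 
230         .=****************+-:                                                                             .=++**********+:                .:----====-.
```

The carrier is flush along the back bar, and the sprung finger's tip still lies on its side near the outer corner. About 12–16 mm remain, so I go slowly with force checks.

Call:
arm_command(
  translation=[
    [-0.021,0.013,0],
    [-0.043,0.026,0],
    [-0.064,0.039,0],
    [-0.085,0.053,0],
    [-0.085,0.053,0],
  ],
  rotation=[
    [0,0,0],
    [0,0,0],
    [0,0,0],
    [0,0,0],
    [0,0,0],
  ],
  grip=[1,1,1,1,1],
)

```text
time_s: 20.65
position: [0.6293, 0.0846, 0.1636]
tcp_rot: [[-0.844, 0.521, -0.129], [0.109, -0.069, -0.992], [-0.526, -0.851, 0.001]]
force: [-1.0, 1.1, 0.4]
opening: 0.007
```

```bash
python3 st.py
```

```text
20.65 mic [-68.   -1.6] z 163.6 F ux,uy,z -1.1 1.0 0.4 q [ -0.6  27.4 108.4 -16.3  13.1 111.7]
yaw 7.41 tilt 31.72 per10mm ux [-0.1063  0.0657 -0.0002] z [-6.570e-02 -1.063e-01  1.000e-04] uy [ 0.0002 -0.0002 -0.125 ]
```

Three mm in three rows of 1 mm each.

Call:
arm_command(
  translation=[
    [-0.011,0.0065,0],
    [-0.021,0.013,0],
    [-0.032,0.02,0],
  ],
  rotation=[
    [0,0,0],
    [0,0,0],
    [0,0,0],
  ],
  grip=[1,1,1],
)

```text
time_s: 20.95
position: [0.6319, 0.0842, 0.1635]
tcp_rot: [[-0.844, 0.521, -0.129], [0.109, -0.069, -0.992], [-0.525, -0.851, 0.001]]
force: [-2.3, 0.9, 1.2]
opening: 0.007
```

```bash
python3 st.py
```

```text
20.95 mic [-65.5  -1.6] z 163.5 F ux,uy,z -2.4 0.6 1.2 q [ -0.6  27.6 108.1 -15.9  13.3 111.3]
yaw 7.41 tilt 31.68 per10mm ux [-0.1064  0.0657 -0.0002] z [-6.570e-02 -1.064e-01  1.000e-04] uy [ 1.00e-04 -2.00e-04 -1.25e-01]
```

Call:
arm_command(
  translation=[
    [-0.011,0.0065,0],
    [-0.021,0.013,0],
    [-0.032,0.02,0],
  ],
  rotation=[
    [0,0,0],
    [0,0,0],
    [0,0,0],
  ],
  grip=[1,1,1],
)

```text
time_s: 21.25
position: [0.6345, 0.0838, 0.1633]
tcp_rot: [[-0.844, 0.52, -0.129], [0.109, -0.069, -0.992], [-0.524, -0.851, 0.001]]
force: [-3.8, 1.6, 4.0]
opening: 0.005
```

```bash
python3 st.py
```

```text
21.25 mic [-62.8  -1.7] z 163.3 F ux,uy,z -3.9 1.1 4.0 q [ -0.6  27.7 107.7 -15.5  13.6 110.9]
yaw 7.42 tilt 31.63 per10mm ux [-0.1064  0.0656 -0.0003] z [-6.560e-02 -1.064e-01  1.000e-04] uy [ 1.00e-04 -3.00e-04 -1.25e-01]
```

Call:
arm_command(
  translation=[
    [-0.011,0.0065,0],
    [-0.021,0.013,0],
    [-0.021,0.013,0],
  ],
  rotation=[
    [0,0,0],
    [0,0,0],
    [0,0,0],
  ],
  grip=[1,1,1],
)

```text
time_s: 21.55
position: [0.6347, 0.0838, 0.163]
tcp_rot: [[-0.846, 0.518, -0.129], [0.109, -0.069, -0.992], [-0.522, -0.853, 0.002]]
force: [-7.1, 1.7, 6.9]
opening: 0.009
```

```bash
python3 st.py
```

```text
21.55 mic [-62.6  -1.7] z 163.0 F ux,uy,z -7.3 0.8 6.9 q [ -0.6  27.8 107.6 -15.3  13.8 110.6]
yaw 7.41 tilt 31.49 per10mm ux [-0.1066  0.0653 -0.0002] z [-0.0653 -0.1066  0.0002] uy [ 1.00e-04 -3.00e-04 -1.25e-01]
```

The push is rising while the position stalls, which suggests the stop. I'll check the camera numerically.

```bash
python3 - <<'E'
from h import *
s=bot.read_state(); c=cap('wrist'); im=c['image']; g=im.max(2)
for r in range(110,236,4): print(r,''.join(' .:-=+*#%@'[min(9,v//26)] for v in g[r,185:335:1]))
g2=cv2.cvtColor(im,cv2.COLOR_BGR2GRAY)
# block
w=np.zeros_like(g); cv2.circle(w,(245,158),40,1,-1)
n,l,st,ce=cv2.connectedComponentsWithStats(((g<62)&(w>0)).astype(np.uint8)); i=1+np.argmax(st[1:,4]); x,y,ww,hh,a=st[i]; print(st[i],ce[i])
for z,px in((.193,(ce[i][0],y+hh)),): print('near edge px->?',mic(onz(c,px,z,s)))
E
```

```text
110 ===================================================-==============--------=========+********+---==+*********+===-------------------------------=+#%%%%
114                                 ...........                                .------*@@@@@@@@@@...:*@@@@@@@@@@@@................................:=*@@@@@
118                       .............                                     .:-------%@@@@@@@@@@@...:+@@@@@@@@@@@@................................:=+%@@@@
122  . ........................                                         .:---------=************+:...-=**********+:................................-=*@@@@
126 ................                                               .:------------+**************+....-=+*********#=................................:+#@@@@
130                                                            .:----------:.   :+**************+:   :=+****%%%%%%* ...............................:=*%@@@
134                                                        .:::::..               .=************+-   .=*%%##%%%%%#*  .. ...........................:-+#@@@
138            
[... 3258 characters left out ...]
*******+=..=*********+++++++++++++++++++++++++++++++++++++++++++++++++********+===========:.                                            
226    :+****************+=.     .:===+++++=============             ...             .====-::  :==============:.                                          
230    :+****************+-                                                                    .--=================-:.                                    
234    -+***************+=-                                                                        .::--:::----=========---:.                             
[ 207  118   59   58 2176] [239.92509191 146.07628676]
near edge px->? [-35.56714845   5.37896115]
```

The finger's tip now sits behind the carrier's outer corner. I'll take off the downward load and push a little more to confirm the stop.

Call:
arm_command(
  translation=[
    [-0.013,-0.021,0],
    [-0.024,-0.015,0],
    [-0.034,-0.008,0],
    [-0.034,-0.008,0],
  ],
  rotation=[
    [0,0,0],
    [0,0,0],
    [0,0,0],
    [0,0,0],
  ],
  grip=[1,1,1,1],
)

```text
time_s: 22.0
position: [0.6348, 0.0836, 0.1633]
tcp_rot: [[-0.848, 0.513, -0.129], [0.109, -0.069, -0.992], [-0.518, -0.855, 0.002]]
force: [-8.8, 2.1, 3.6]
opening: 0.005
```

```bash
python3 st.py
```

```text
22.0 mic [-62.5  -1.9] z 163.3 F ux,uy,z -9.0 1.0 3.6 q [ -0.6  27.7 107.4 -14.8  14.4 110.1]
yaw 7.43 tilt 31.2 per10mm ux [-0.1069  0.0648 -0.0003] z [-0.0648 -0.1069  0.0003] uy [ 1.00e-04 -4.00e-04 -1.25e-01]
```

Call:
arm_command(
  translation=[
    [-0.013,0.003,0],
    [-0.026,0.008,0],
    [-0.026,0.008,0],
  ],
  rotation=[
    [0,0,0],
    [0,0,0],
    [0,0,0],
  ],
  grip=[1,1,1],
)

```text
time_s: 22.3
position: [0.6349, 0.0836, 0.1631]
tcp_rot: [[-0.85, 0.51, -0.129], [0.109, -0.069, -0.992], [-0.515, -0.857, 0.003]]
force: [-14.0, 4.7, 6.7]
opening: 0.005
```

```bash
python3 st.py
```

```text
22.3 mic [-62.4  -1.9] z 163.1 F ux,uy,z -14.5 2.9 6.7 q [ -0.6  27.7 107.2 -14.5  14.7 109.7]
yaw 7.43 tilt 31.0 per10mm ux [-0.1071  0.0644 -0.0003] z [-0.0644 -0.1071  0.0004] uy [ 1.00e-04 -5.00e-04 -1.25e-01]
```

Firm stop: the push rose to 14.5 N without movement. Now I back off straight and look at the result.

Call:
arm_command(
  translation=[
    [0.05,-0.03,0],
    [0.15,-0.09,0],
    [0.3,-0.2,0],
    [0.5,-0.4,0],
    [0.5,-0.4,0],
  ],
  rotation=[
    [0,0,0],
    [0,0,0],
    [0,0,0],
    [0,0,0],
    [0,0,0],
  ],
  grip=[1,1,1,1,1],
)

```text
time_s: 22.8
position: [0.5881, 0.0898, 0.1721]
tcp_rot: [[-0.845, 0.519, -0.128], [0.109, -0.069, -0.992], [-0.524, -0.852, 0.002]]
force: [-0.1, -0.2, -0.5]
opening: 0.003
```

```bash
python3 st.py; python3 - <<'E'
from h import *
s=bot.read_state(); c=cap('wrist'); im=c['image']; g=im.max(2)
for r in range(40,216,4): print(r,''.join(' .:-=+*#%@'[min(9,v//26)] for v in g[r,185:325:1]))
for n in('scene','top'):
    cc=cap(n)
    for t in('carrier','other_carrier','jar','calculator'):
        print(n,t,[(round(x['conf'],2),onz(cc,np.array(x['point'])*[512,384],.165 if 0 else .004)[:2].round(3).tolist()) for x in models.spot_point(n,t)[:4]])
E
```

```text
22.8 mic [-109.6   -1.7] z 172.1 F ux,uy,z -0.1 -0.2 -0.5 q [ 1.000e-01  2.430e+01  1.132e+02 -1.980e+01  1.190e+01  1.157e+02]
yaw 7.38 tilt 31.58 per10mm ux [-0.1065  0.0655 -0.0002] z [-0.0655 -0.1065  0.0002] uy [ 0.     -0.0003 -0.125 ]
40                                                                           .------=%@@@@@@@@@@@@@@@@@@@@@@@@@@@@@@@@@@@@@@@@@@@@@@@@@@@@@@@@@
44                                                                        .---------+@@@@@@@@@@@@@@@@@@@@@@@@@@@@@@@@@@@@@@@@@@@@@@@@@@@@@@@@@@
48                                                                    .-------------#@@@@@@@@@@@@@@@@@@@@@@@@@@@@@@@@@@@@@@@@@@@@@@@@@@@@@@@@@@
52                                                               .:-----------------=*#+========+%@@@@@@@@@@==============================+%@@#
56                                                          .::-:------------------=%@@@@@@#----=#@@@@@@@@@@:::::::::::::::::::::::::::::-=#@-=
60                                                   .::--::::::::::--------------=%@@@@@@@@@...:*@@@@@@@@@@:         ..........         :
[... 5247 characters left out ...]
                                                                              .-=+**********+:         .:---===-: 
212        :+***************+-                                                                               .:=++**********+.        .:---===-.
scene carrier [(0.96, [0.386, -0.487]), (0.92, [0.658, 0.185]), (0.91, [0.274, -0.321]), (0.55, [0.58, -0.498])]
scene other_carrier [(0.92, [0.465, -0.246])]
scene jar []
scene calculator [(0.71, [0.72, -0.286])]
top carrier [(0.81, [0.277, -0.32]), (0.81, [0.383, -0.486]), (0.75, [0.717, 0.113]), (0.64, [0.565, -0.475])]
top other_carrier [(0.92, [0.47, -0.237])]
top jar [(0.55, [0.721, -0.12])]
top calculator [(0.6, [0.724, -0.284])]
```

```bash
python3 - <<'E'
from h import *
s=bot.read_state(); c=cap('wrist'); g=c['image'].max(2)
m=lambda x,y,z:mic(onz(c,(x,y),z,s)).round(1)
print('finger tip inner',m(271,165,.172),'carrier side r150',m(279,150,.171),'outer end (plate bottom edge)',m(235,168,.1685),'rib top outer edge r160',m(245,160,.185))
ys=[y for y in range(150,384) if g[y,203]>100]; 
for y in range(212,300,4): print(y,''.join(' .:-=+*#%@'[min(9,v//26)] for v in g[y,180:230]))
E
```

```text
finger tip inner [-61.7 -16.1] carrier side r150 [-49.3 -22.5] outer end (plate bottom edge) [-62.7  10.6] rib top outer edge r160 [-62.9   2.8]
212             .=***************+-                   
216             :+***************+-                   
220             :+***************=:                   
224             -+**************+=:                   
228            .-***************+=:                   
232            .=***************+=:                   
236                                                   
240                                                   
244                                                   
248 .........                                         
252 ..................................................
256 ..................................................
260 ..................................................
264 -----------------=================================
268 ::::::::::::::::::::::::::::::::::::::::::::::::::
272 ::::..........::::::::::::::::::::::::::::::::::::
276 ::::::::::::::::::::::::::::::::::::::::::::::::::
280 ::::::::::::::::::::::::::::::::::::::::::::::::::
284 ::::::::::::::::::::::::::::::::::::.....:::::::::
288 .............:::::::......................:::.....
292 ..................................................
296 ..................................................
```

The carrier's outer end is at x = -62.8 mm, so its middle is at -12.8. The frame middle from the back bar's end is -12.5, so it is home. The finger tip is about 6 mm inside the side line. The robot is clear, so I'm handing in.

```bash
python3 -c "
from rig import bot
print(bot.hand_in(), bot.read_state()['time_s'])"
```

```text
the job is handed in; nothing more can be done
the job is handed in; nothing more can be done
```

The carrier with the round block is loaded in the microscope's specimen holder and pushed up against the end stop. I handed the job in after about 23 s; the interface gave no verdict.

**What I did:** I gripped the round block, laid the carrier flat in the holder's mouth and released it. Then I pushed it in by its rib with the gripper shut and tilted about 32° to stay clear of the objectives. I pushed until it stopped, where the force rose from about 4 N to 14.5 N while the arm moved only about 0.4 mm. I then backed the arm off so it touched nothing.

**Last checks:**
- **Home position:** The carrier's middle is at about x = -12.8 mm. The frame's middle, judged from the end of the back bar, is at about -12.5 mm, so they agree within measuring error.
- **Sprung finger:** Its tip lies behind the carrier's outer corner, about 6 mm inside the line of its side. I judged this from camera pixels, because the finger angle is not reported.
- **Bystanders:** The other carrier and the calculator are where they were, to within about 1 cm. The jar was found in the top view only, about 2 cm from its first reading there. That camera also scattered at the start, and nothing went near the jar.

**What went wrong or disagreed:**
- **Missed grasp:** The first grasp closed above the block without moving anything. The fingertips turned out to be about 38 mm further back than the stated tool point, so I felt my way down and gripped on the second try.
- **Grazing push:** Early in the push the tips briefly read about 4 N upward, perhaps grazing the stage, so I raised them 2.5 mm.
- **Last views by numbers:** The 12-picture limit was reached before the final slide, so I checked the end state from pixel values only.

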